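# Reset a tripped stone grinder and set its tension cap a quarter turn off home

### The arm

A 6-joint arm with a two-finger parallel gripper is mounted at the origin on a cart in front of the work surface, level with it; the furniture and walls round the work are solid. World frame = base frame: x ahead of the robot, y to its left, z up, the work surface at z = 0. Lengths are in mm, angles in rad, forces in N, time in s.
With the tool pointing down it reaches from about 350 to 975 mm from the base axis. Payload 7.1 kg.
Tool frame: the origin (TCP) lies between the finger pads; the fingertips stand 19 mm ahead of it and the grasp point (between the pads) is the TCP (ctrl.finger_overhang is the distance from the TCP to the fingertips, in mm); z points along the fingers, y is the line along which they close (so a half turn about z gives the same grasp; the last joint's range is limited). The gripper opens to 88 mm and grips with 3 to 60 N. Pads are 20 mm wide; open, the fingers measure 115 mm over their backs; the gripper's body (75 mm by 178 mm) begins 61 mm behind the grasp point.
Start: joints at [-1.329, 0.423, 1.63, -0, 1.089, -0.019], TCP at [161.177, -603.843, 241.675] pointing down, gripper open.
Joint ranges: [-3, 3], [-0.9, 2.11], [0.09, 2.58], [-1.31, 4.45], [0.11, 2.69], [-2.54, 2.54]. Speed limits (rad/s): [2.39, 2.39, 3.01, 3.14, 3.14, 3.14].

### API

Orientations are given as a rotation vector (axis times angle).
In Python, from workcell import ctrl gives the robot as it stands. The module is installed in compiled form; this text tells all that it offers.
- The arm moves only by the tool arm_command, never from a script. Its argument "rows" is one flat list of numbers, 7 for each row, row after row: the turn, a rotation vector about the tool's x, y, z scaled (see below), then the shift along the tool's x, y, z scaled (see below), then the opening, from -1 (shut) to 1 (fully open). A call has 1 to 5 rows; each row is the pose to reach, as a shift and turn from the pose commanded when the call began, along the tool's axes at that moment, turning the shorter way round; what a row does not reach only later rows make up. The controller multiplies each number of a shift by 80 mm and each number of a turn by 180 degrees. A row lasts 1/10 s, in which the tool goes at most 50 mm and 8.59 degrees, less where a joint would pass 70% of its speed; a pose out of reach is approached as far as the arm can. A call with a number of a shift or a turn outside -1 to 1 is refused whole. A call with a gripper value outside its range is refused whole. The fingers move at their own pace and stop on an object; the grip force is fixed at half the most. Time passes only in rows, so rows that repeat a pose let the fingers close. It gives the time, the measured TCP pose, the force, the opening and the grip force at its end, in the units of the state.
- ctrl.get_obs(): the state, without advancing time (a new reading comes with each control period).
- ctrl.get_image(name): name is "side" or "top"; returns (picture, depth): 384x512x3 uint8, red, green, blue; 384x512 float32, mm along the optical axis (not along the pixel's ray), 0 where there is no reading.
- ctrl.camera_params(name): a dict with "camera_matrix" (3x3 intrinsics, pixels), "k1" (the pictures are not rectified: a ray, as slopes to the right and down, at radius r is drawn at 1 + k1 r^2 times it, then the intrinsics apply), "world_to_cam" (4x4, takes a point from world to camera coordinates). Camera axes: x right, y down, z forward; pixel columns grow to the right and rows downward; lengths in mm; the calibration is good to about 2 mm. A picture is of the moment at which its call begins. camera_params takes no time and is no camera call.
- ctrl.close_job(): hands the job in; it is judged then, once.
The state is a dict: "t": time; "qpos": joint angles; "qvel": joint speeds; "joint_torque": joint torques, N m; "ee_pos": TCP position; "orientation": TCP orientation; "ft_force": force on the tool from outside, world axes, zero at the start; "moment": the same for the moment, N m; "width": finger opening in mm; "grasp_force": force on a finger pad.
Only numpy, scipy, OpenCV 4.12 (cv2) and the standard library are available. Lean on these libraries where they do the work, as an engineer would, in place of code of your own. Each camera call takes 0.05 s, during which the arm holds its last target. There are 200 camera calls.

### The job

The chocolate stone grinder has tripped because its rollers were set too tight or too slack: take the slim pen (not the thick marker), push the recessed reset button in the grinder's front fully in with an end of the pen, let it spring back, and lay the pen down flat on the counter, clear of the grinder. Then set the rollers: screw the knurled tension cap on top clockwise until it bottoms out, and back it off a quarter turn. Finish still gripping the cap there, so that a colleague can lock it, and leave the other things on the counter where they are.

Things in the scene. Friction and masses are not known exactly. Their poses are not given: they have to be found in the camera images.
- grinder: Fixed tabletop stone grinder: grey housing 150 (x) x 180 (y) x 86 mm high, steel panel on its front, open steel drum 143 mm across on top (rim 164 mm high), flat steel bridge bar over the drum (22 mm wide, along y, top 178 mm high, uprights at y = +-80 mm). Origin: centre of its foot on the counter; z up, the front with the panel faces its own -x.
- reset_hole (a point): Centre of the mouth of the recess, on the outer face of the grinder's front panel: 83 mm ahead of the grinder's origin, 36 mm to its -y side, 48 mm up; axes as the grinder's. A round level hole 16 mm across, chamfered; the button's 11 mm face waits 5 mm inside. The oblong black rocker on the other half of the panel is the power switch, not to be used.
- reset_button (a joint): Travel of the recessed reset button, m: 0 = out, 0.004 = fully in. It moves level, straight into the panel (along the grinder's +x), springs back by itself, and takes about 1.2 N to start and 3.6 N fully in.
- tension_cap (a joint): Angle of the tension cap, rad: 0 = screwed fully home (hard stop), growing as it is unscrewed (anticlockwise from above); it starts 2.0 to 3.9 rad short of home; far stop at 6.6. A quarter turn is 1.57. Right-hand thread, 4 mm a turn; turns with about 0.06 N m of friction and stays where it is left.
- cap_grip (a point): On the cap's upright axis (the grinder's z axis), at a good height to grip; 208 mm up when the cap is home. The cap is a black knurled round knob 46 mm across, 32 mm tall (underside 18 mm below this point), with a raised pointer bar on top. Home, it rests on a steel ring 190 mm up; the gap between them shows how far it is off. Fingers can meet only the bridge bar below.
- pen: Slim black pen lying on the counter, loose, 12 to 18 g, 145 mm long, about 9 mm thick and 12 mm wide over its clip. Its length runs along its own y: thin writing tip at y = +72 mm, blunt clip end at y = -72 mm; either end fits the recess. Origin: middle of its length, on its underside; the tip lies 4 mm above the underside and 1 mm to the -x side.
- marker: Thick capped marker, black and white, 135 mm long and 17 mm thick, length along its own y; lies near the pen, the two may have changed places. Loose, to be left alone. Origin: middle of its underside.
- scoop: Metal sweet scoop, 167 mm long, loose, to be left alone. Origin: middle of its underside.
- jar: Round jar of sweets with a white lid, 64 mm across and 100 mm tall, loose, to be left alone. Origin: centre of its underside.
- lollipop_a: Red lollipop lying on the counter, 101 mm, loose, to be left alone. Origin: middle of its underside.
- lollipop_b: Orange lollipop lying on the counter, 101 mm, loose, to be left alone. Origin: middle of its underside.
- bar: Flat wrapped bar, 52 x 144 x 14 mm, loose, to be left alone. Origin: middle of its underside.

How it is judged:
By the outcome, as a careful person would: the job done as asked, in the order asked, and still so for the second after the job is handed in, while the arm keeps its last pose, push and grip.
It also fails if it takes over 69 s, if anything falls off the work surface, if the arm or the gripper's body presses on something with over 40 N, if the wrist force passes 120 N, or if a joint passes its speed limit or range.

## Working session

There is one attempt and no reset: what is moved stays moved. The work goes in short steps, Python scripts to look and compute and a tool call to move; the robot and the scene stay as the last step left them, time stands still between calls to the robot, and variables do not carry over. Pictures are saved under pics/ and viewed, at most 10 in all, crops included, and the job is handed in when it is done.

Besides the shell and the picture viewer there is one more tool, called after "Call:" in YAML: its name, and indented under it one key for each argument. arm_command: Moves the arm, as the interface text tells. Shifts and turns lie within -1 to 1; 1 stands for 80 mm of shift or 180 degrees of turn. Its arguments: {"type":"object","properties":{"rows":{"type":"array","items":{"type":"number"}}},"required":["rows"]}

```bash
mkdir -p pics; cat > h.py <<'E'
import numpy as np, cv2, pickle
from workcell import ctrl
from scipy.spatial.transform import Rotation as R
def snap(n,tag):
    im,d=ctrl.get_image(n); cv2.imwrite(f'pics/{tag}.png',im[:,:,::-1]); np.savez(f'{tag}.npz',im=im,d=d); return im,d
def crop(tag,u0,v0,u1,v1,s,out):
    im=np.load(f'{tag}.npz')['im'][v0:v1,u0:u1,::-1]; cv2.imwrite(f'pics/{out}.png',cv2.resize(im,None,fx=s,fy=s,interpolation=cv2.INTER_CUBIC))
def ray(n,u,v):
    p=ctrl.camera_params(n);K=np.array(p['camera_matrix']);T=np.array(p['world_to_cam'])
    x=cv2.undistortPoints(np.array([[[u,v]]],float),K,np.array([p['k1'],0,0,0.]))[0,0] if 1 else 0
    c=T[:3,:3].T@(-T[:3,3]); return c,T[:3,:3].T@np.array([x[0],x[1],1])
def atz(n,u,v,z):
    c,d=ray(n,u,v); return c+d*(z-c[2])/d[2]
def atd(n,tag,u,v):
    c,d=ray(n,u,v); return c+d*np.load(f'{tag}.npz')['d'][int(round(v)),int(round(u))]
def proj(n,P):
    p=ctrl.camera_params(n);T=np.array(p['world_to_cam']);q=T[:3,:3]@np.array(P,float)+T[:3,3];s=q[:2]/q[2];s=s*(1+p['k1']*(s@s));K=np.array(p['camera_matrix']);return (K[:2,:2]@s+K[:2,2]).round(1)
E
python3 - <<'E'
from h import *
a,_=snap('top','t0');b,_=snap('side','s0')
for n in('top','side'):
    p=ctrl.camera_params(n);c,d=ray(n,256,192);print(n,c.round(),d.round(2),p['k1'],p['camera_matrix'][0])
o=ctrl.get_obs();print(o['ee_pos'],o['orientation'],o['width'],R.from_rotvec(o['orientation']).as_matrix().round(3))
cv2.imwrite('pics/both.png',cv2.resize(a,(800,600))[:,:,::-1])
cv2.imwrite('pics/bs.png',cv2.resize(b,(800,600))[:,:,::-1])
E
```

```text
top [ 298.   -7. 1362.] [ 0.18 -0.02 -0.98] -0.00041896106984800626 [436.68426862   0.         248.26533212]
side [ 532. -900.  784.] [-0.01  0.81 -0.59] -0.051729787658997835 [348.48181482   0.         261.04135558]
[ 161.06686615 -603.38401059  240.97538058] [-3.11352232e+00 -4.08313571e-01  2.05580359e-04] 87.9468411132671 [[ 0.966  0.258 -0.   ]
 [ 0.258 -0.966  0.001]
 [ 0.    -0.001 -1.   ]]
```

View pics/both.png

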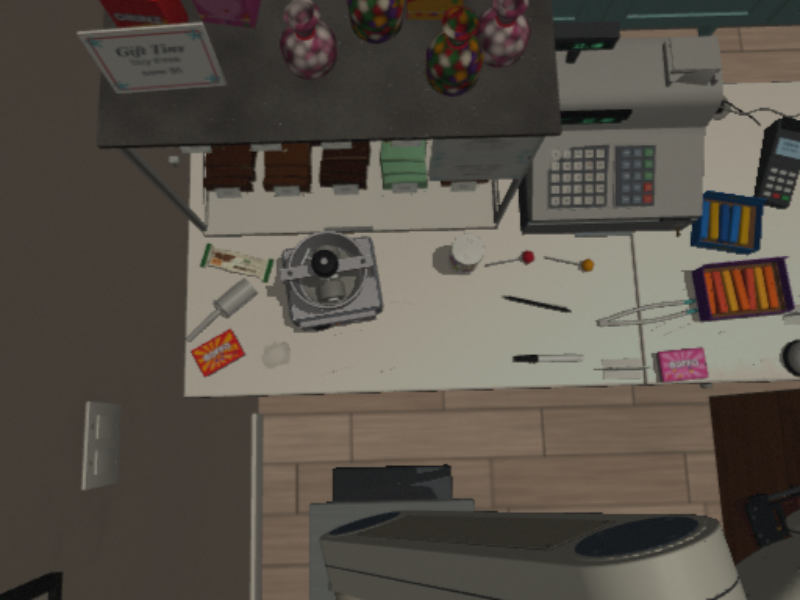

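View pics/bs.png

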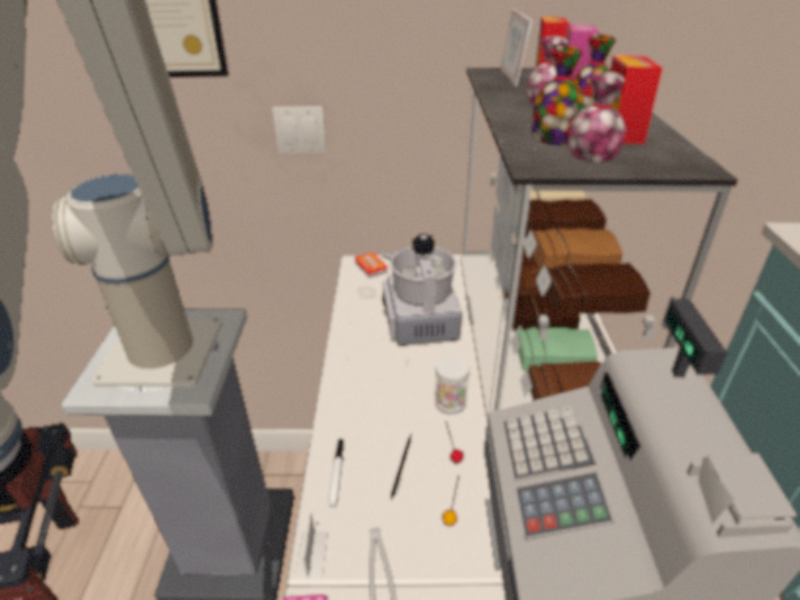

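The top view shows the pen at about (322–365, 190–199) native, the marker below it, and the grinder at about (212, 178), with its front facing the robot and a slight yaw. Next I'll enlarge the pen and grinder.

```bash
python3 - <<'E'
from h import *
a=np.load('t0.npz')['im'];b=np.load('s0.npz')['im']
def c(im,u0,v0,u1,v1,w,h): return cv2.resize(im[v0:v1,u0:u1,::-1],(w,h),interpolation=cv2.INTER_CUBIC)
A=c(a,170,140,250,215,400,375); B=c(a,310,170,390,245,400,375)
cv2.imwrite('pics/c1.png',np.hstack([A,B]))
for n,tag,u,v in [('top','t0',322,190),('top','t0',364.5,198.5)]: print(atz(n,u,v,5).round(1),atd(n,tag,u,v).round(1))
d=np.load('t0.npz')['d']
# grinder housing points by depth
P=[];uv=[]
for v in range(140,220):
  for u in range(165,260):
    p=atd('top','t0',u,v); P.append(p); uv.append((u,v))
P=np.array(P); 
for lo,hi in((80,90),(176,180),(205,240)):
    m=(P[:,2]>lo)&(P[:,2]<hi); Q=P[m]
    print(lo,m.sum(),Q.mean(0).round(1),Q.min(0).round(),Q.max(0).round(),cv2.minAreaRect(Q[:,:2].astype(np.float32)),np.median(Q[:,2]).round(1))
print(atd('top','t0',210,85), atd('top','t0',250,60),atd('top','t0',200,240))
E
```

```text
[ 542.2 -238.     5. ] [ 543.5 -239.2   -2.3]
[ 511.3 -369.8    5. ] [ 511.1 -369.4    6.4]Traceback (most recent call last):
  File "<stdin>", line 12, in <module>
  File "h.py", line 15, in atd
    c,d=ray(n,u,v); return c+d*np.load(f'{tag}.npz')['d'][int(round(v)),int(round(u))]
        ~~~^^^^^^^
  File "h.py", line 9, in ray
    p=ctrl.camera_params(n);K=np.array(p['camera_matrix']);T=np.array(p['world_to_cam'])
ValueError: time passes only in moves, steps and waits
```

View pics/c1.png

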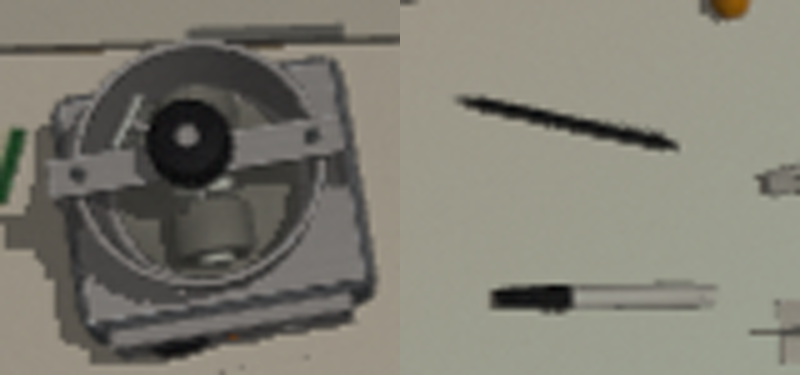

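```bash
python3 - <<'E'
from workcell import ctrl
import pickle
pickle.dump({n:ctrl.camera_params(n) for n in('top','side')},open('cam.pkl','wb'))
E
sed -i "s/ctrl.camera_params(n)/CAM[n]/g; s/^from scipy.*/&\nCAM=pickle.load(open('cam.pkl','rb'))/" h.py
python3 - <<'E'
from h import *
e1,e2=atz('top',321.4,189.6,5),atz('top',366,199.8,5);print('pen',e1.round(1),e2.round(1),np.linalg.norm(e1-e2),((e1+e2)/2).round(1),np.degrees(np.arctan2(*(e1-e2)[[0,1]])))
f=lambda x,y,z:atz('top',170+x/5,140+y/5,z)
h1,h2=f(78,174,178),f(312,134,178);print('holes',h1,h2,np.degrees(np.arctan2((h2-h1)[0],-(h2-h1)[1])), (h1+h2)/2,np.linalg.norm(h1-h2))
P=[];
for v in range(140,220):
  for u in range(165,260): P.append(atd('top','t0',u,v))
P=np.array(P); 
for lo,hi in((80,90),(160,168),(174,182),(210,245)):
    m=(P[:,2]>lo)&(P[:,2]<hi); Q=P[m]
    print(lo,m.sum(),Q.mean(0).round(1),Q.min(0).round(),Q.max(0).round(),cv2.minAreaRect(Q[:,:2].astype(np.float32)),np.median(Q[:,2]).round(1))
for u,v in((210,85),(250,60),(350,85),(200,240)):print(atd('top','t0',u,v).round())
# drum rim ellipse: ring centre (200,162) crop
print('rim',f(75,162,164),f(325,162,164),f(200,42,164),f(200,284,164))
a=np.load('s0.npz')['im']
A=cv2.resize(a[265:330,235:275,::-1],(370,600),interpolation=3);B=cv2.resize(a[145:225,240:300,::-1],(430,573),interpolation=3)
B=cv2.copyMakeBorder(B,0,27,0,0,0);cv2.imwrite('pics/c2.png',np.hstack([A,B]))
E
```

```text
pen [ 543.6 -236.2    5. ] [ 507.1 -374.2    5. ] 142.78684680522932 [ 525.3 -305.2    5. ] 14.804888672072881
holes [564.64638036 167.29668834 178.        ] [583.7668709   36.83293774 178.        ] 8.33778965477041 [574.20662563 102.06481304 178.        ] 131.85743580816347
80 677 [548.   91.1  84.6] [492.  10.  80.] [654. 196.  90.] ((568.7892456054688, 102.04710388183594), (152.38851928710938, 174.7654266357422), 8.064815521240234) 84.6
160 208 [578.5 101.8 163. ] [505.  25. 160.] [645. 179. 168.] ((574.2943115234375, 103.06993103027344), (141.66055297851562, 139.98007202148438), 43.85050582885742) 162.8
174 303 [574.  101.8 177.2] [553.  21. 174.] [596. 186. 182.] ((574.168212890625, 102.7791519165039), (23.694793701171875, 165.6990966796875), 7.987610340118408) 177.0
210 228 [572.4 102.1 220.7] [551.  80. 210.] [595. 126. 228.] ((572.864990234375, 102.27175903320312), (42.62042999267578, 45.96615982055664), 8.015250205993652) 221.1
[684.  68. 499.]
[737. -17. 502.]
[ 674. -225.  503.]
[396. 149.   1.]
rim [574.75871392 171.04740768 164.        ] [570.76583751  30.37411503 164.        ] [642.65414737  99.92406588 164.        ] [503.16489045 101.43973493 164.        ]
```

View pics/c2.png

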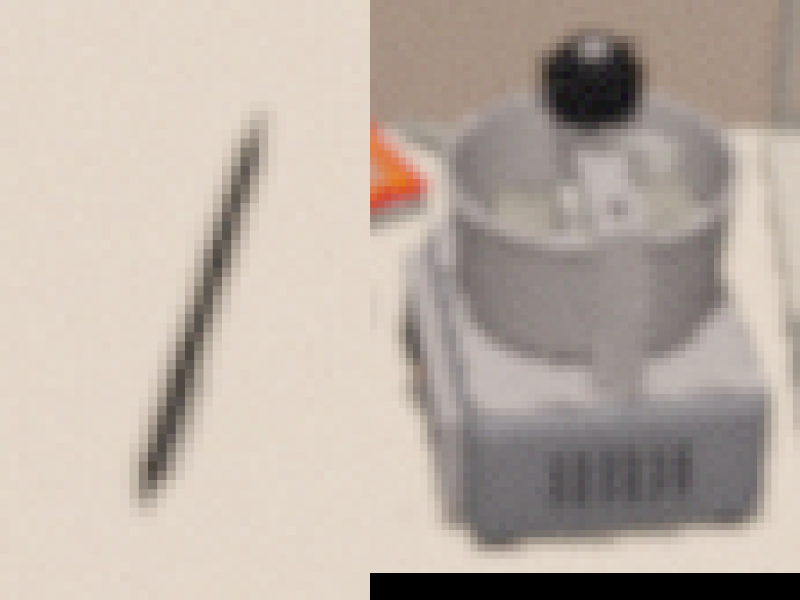

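The side crop shows the pen's thin tip at its upper end, towards world +y, and the cap sitting over the drum. Next I'll check obstacles around the pen and plan the first moves.

```bash
cat >> h.py <<'E'
def plan(pos,yaw,n=1):
    """moves to world pos, tool down, tool-x at yaw(deg): shift in tool axes/80, turn about tool z /180"""
    o=ctrl.get_obs();M=R.from_rotvec(o['orientation']).as_matrix();p=np.array(o['ee_pos'])
    y=np.radians(yaw);X=np.array([np.cos(y),np.sin(y),0]);Z=np.array([0,0,-1.]);G=np.stack([X,np.cross(Z,X),Z],1)
    s=M.T@(np.array(pos)-p)/80; t=R.from_matrix(M.T@G).as_rotvec()/np.pi
    print('turn',t.round(4),'shift',s.round(4),'| q',np.round(o['qpos'],2),'p',p.round(1),'yaw',np.degrees(np.arctan2(M[1,0],M[0,0])).round(2),'F',np.round(o['ft_force'],1),'M',np.round(o['moment'],2),'w',round(o['width'],1),'g',np.round(o['grasp_force'],1),'t',round(o['t'],2))
E
python3 - <<'E'
from h import *
for u,v in((345,150),(345,145),(390,150),(420,150),(298,160),(300,150),(337,165),(376,170),(330,92),(200,94),(320,80),(345,125)):print((u,v),atd('top','t0',u,v).round())
plan((525.3,-305.2,240),75.2)
E
```

```text
(345, 150) [ 672. -320.    1.]
(345, 145) [ 670. -306.   66.]
(390, 150) [ 661. -457.   25.]
(420, 150) [ 665. -561.    1.]
(298, 160) [ 617. -156.  102.]
(300, 150) [ 649. -164.   97.]
(337, 165) [ 618. -287.   22.]
(376, 170) [ 598. -408.   22.]
(330, 92) [ 683. -193.  447.]
(200, 94) [868. 143.  20.]
(320, 80) [ 687. -163.  502.]
(345, 125) [ 713. -296.  127.]
turn [-4.000e-04 -3.000e-04 -3.348e-01] shift [ 5.36   -2.4273  0.0159] | q [-1.33  0.42  1.63  0.    1.09 -0.02] p [ 161.1 -603.4  241. ] yaw 14.94 F [-0.3  0.2 -0.2] M [ 0.03 -0.    0.  ] w 87.9 g 0.0 t 0.1
```

Call:
arm_command:
  rows: [0,0,0,0.5,-0.225,0,0.14,0,0,0,1,-0.45,0,0.14,0,0,0,1,-0.45,0,0.14]

```text
t: 0.4
ee_pos: [231.8, -545.4, 241.1]
orientation: [-3.112, -0.413, -0.001]
ft_force: [0.2, 0.2, 0.0]
width: 67.1
grasp_force: 0.0
```

Call:
arm_command:
  rows: [0,0,0,0.5,-0.225,0,0.14,0,0,0,1,-0.45,0,0.14,0,0,0,1,-0.45,0,0.14]

```text
t: 0.7
ee_pos: [299.5, -490.7, 241.4]
orientation: [-3.113, -0.414, -0.001]
ft_force: [-0.2, -0.7, 0.1]
width: 50.3
grasp_force: 0.0
```

Call:
arm_command:
  rows: [0,0,0,0.5,-0.225,0,0.14,0,0,0,1,-0.45,0,0.14,0,0,0,1,-0.45,0,0.14]

```text
t: 1.0
ee_pos: [367.3, -436.0, 241.5]
orientation: [-3.114, -0.414, -0.001]
ft_force: [0.4, -0.2, 0.4]
width: 50.3
grasp_force: 0.0
```

Call:
arm_command:
  rows: [0,0,0,0.5,-0.225,0.2,0.14,0,0,0,1,-0.45,0.4,0.14,0,0,0,1,-0.45,0.4,0.14]

```text
t: 1.3
ee_pos: [434.3, -380.3, 207.6]
orientation: [-3.112, -0.413, 0.003]
ft_force: [-0.7, -0.4, -0.6]
width: 50.0
grasp_force: 0.0
```

Call:
arm_command:
  rows: [0,0,-0.04,0.5,-0.225,0.2,0.14,0,0,-0.08,1,-0.45,0.4,0.14,0,0,-0.12,1,-0.45,0.4,0.14,0,0,-0.16,1,-0.45,0.4,0.14,0,0,-0.16,1,-0.45,0.4,0.14]

```text
t: 1.8
ee_pos: [500.5, -328.3, 177.5]
orientation: [2.915, 1.172, -0.001]
ft_force: [-0.0, 0.3, 0.0]
width: 49.7
grasp_force: 0.0
```

```bash
python3 -c "
from h import *
plan((525.3,-305.2,80),75.2)"
```

```text
turn [-1.000e-04  2.000e-04 -1.745e-01] shift [0.4243 0.0067 1.2191] | q [-0.6   0.46  1.74 -0.    0.94  0.21] p [ 500.5 -328.3  177.5] yaw 43.8 F [-0.   0.3  0. ] M [-0.09 -0.03 -0.01] w 49.7 g 0.0 t 1.8
```

Call:
arm_command:
  rows: [0,0,-0.04,0.1,0,0.2,0.14,0,0,-0.08,0.2,0,0.4,0.14,0,0,-0.12,0.3,0,0.7,0.14,0,0,-0.1745,0.424,0.007,0.95,0.14,0,0,-0.1745,0.424,0.007,0.95,0.14]

```text
t: 2.3
ee_pos: [524.5, -303.8, 99.4]
orientation: [-2.488, -1.912, 0.003]
ft_force: [-0.0, -0.4, -0.2]
width: 50.5
grasp_force: 0.0
```

Call:
arm_command:
  rows: [0,0,0,0,0,0.4,0.14,0,0,0,0,0,0.7,0.14,0,0,0,0,0,0.7,0.14,0,0,0,0,0,0.7,0.14]

```text
t: 2.7
ee_pos: [526.0, -304.8, 46.6]
orientation: [2.493, 1.911, 0.0]
ft_force: [0.2, 0.2, 1.3]
width: 50.1
grasp_force: 0.0
```

```bash
python3 -c "
from h import *
plan((525.3,-305.2,21.5),75.2)
s,_=snap('side','s1')
print(proj('side',(525,-305,4)))
a=s[230:350,200:320,::-1];a=cv2.resize(a,(600,600),interpolation=3);cv2.imwrite('pics/c3.png',a)"
```

```text
turn [ 0.0001  0.0001 -0.0014] shift [-0.0065 -0.0071  0.3141] | q [-0.54  0.67  1.76 -0.    0.71 -0.28] p [ 526.  -304.8   46.6] yaw 74.94 F [0.2 0.2 1.3] M [-0.03 -0.11  0.  ] w 50.1 g 0.0 t 2.7
[255.9 297. ]
```

View pics/c3.png

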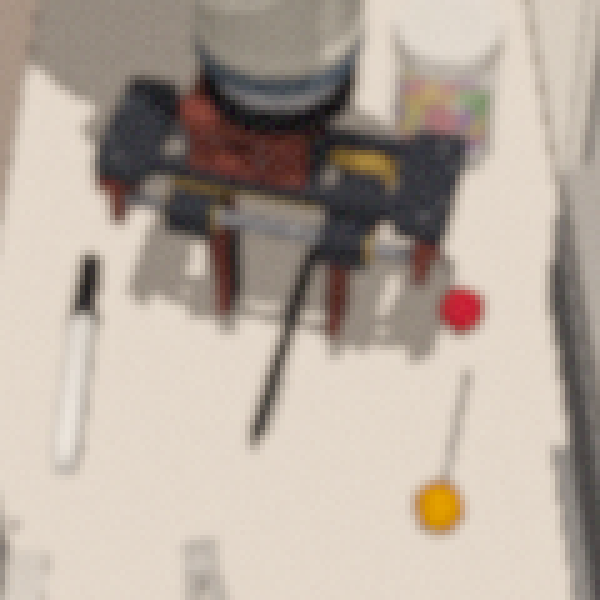

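The pen lies between the open fingers (crop (300, 280)) and nothing else is under them. Lowering and gripping.

Call:
arm_command:
  rows: [0,0,0,-0.003,-0.003,0.16,0.14,0,0,0,-0.006,-0.007,0.3,0.14,0,0,0,-0.006,-0.007,0.314,0.14,0,0,0,-0.006,-0.007,0.314,-0.5,0,0,0,-0.006,-0.007,0.314,-1]

```text
t: 3.25
ee_pos: [525.5, -304.0, 20.6]
orientation: [-2.49, -1.916, 0.0]
ft_force: [-0.4, -0.1, -0.4]
width: 37.6
grasp_force: 0.0
```

Call:
arm_command:
  rows: [0,0,0,0,0,0,-1,0,0,0,0,0,0,-1,0,0,0,0,0,0,-1,0,0,0,0,0,0,-1,0,0,0,0,0,0,-1]

```text
t: 3.75
ee_pos: [525.6, -304.1, 20.7]
orientation: [2.49, 1.916, 0.0]
ft_force: [-0.3, 0.9, 2.0]
width: 9.0
grasp_force: 30.0
```

Call:
arm_command:
  rows: [0,0,0,0,0,-0.2,-1,0,0,0,0,0,-0.5,-1,0,0,0,0,0,-0.8,-1,0,0,0,0,0,-1,-1,0,0,0,0,0,-1,-1]

```text
t: 4.25
ee_pos: [527.0, -305.0, 103.6]
orientation: [2.486, 1.913, 0.003]
ft_force: [0.1, -0.2, 0.8]
width: 8.8
grasp_force: 30.0
```

```bash
python3 -c "
from h import *
plan((420,44,102),8.1)
s,_=snap('side','s2');t,_=snap('top','t2')
print(proj('side',(525,-305,85)),proj('top',(525,-305,85)))
a=s[180:330,200:350,::-1];a=cv2.resize(a,(400,400),interpolation=3);b=cv2.resize(t[150:250,300:400,::-1],(400,400),interpolation=3);cv2.imwrite('pics/c4.png',np.hstack([a,b]))"
```

```text
turn [ 0.0016 -0.0005  0.3725] shift [ 3.8739e+00 -2.4103e+00  2.7000e-03] | q [-0.54  0.58  1.75  0.    0.81 -0.29] p [ 527.  -305.   103.6] yaw 75.15 F [ 0.1 -0.2  0.8] M [-0.05 -0.07  0.01] w 8.8 g 30.0 t 4.25
[255.6 277.2] [349.2 190.2]
```

View pics/c4.png

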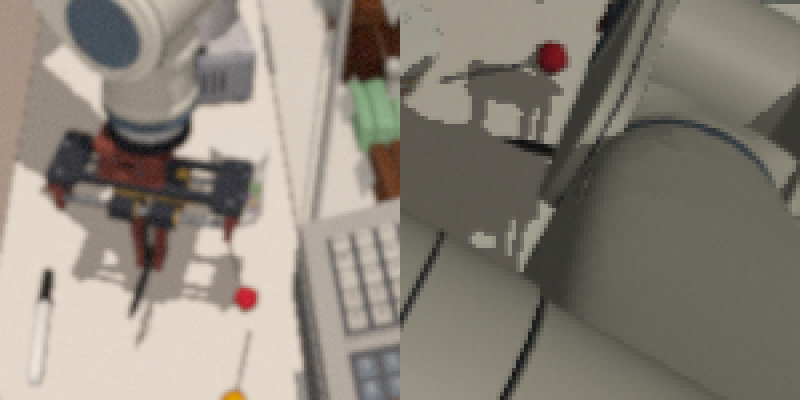

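The pen is held firmly (width 8.8 mm, grip 30 N), tip leading in tool +x. I'll carry it over to the grinder's front.

Call:
arm_command:
  rows: [0,0,0,0.3,-0.2,-0.3,-1,0,0,0,0.6,-0.4,-0.58,-1,0,0,0,0.945,-0.655,-0.58,-1,0,0,0,0.945,-0.655,-0.58,-1]

```text
t: 4.75
ee_pos: [491.6, -214.3, 145.9]
orientation: [-2.485, -1.916, 0.003]
ft_force: [0.0, 0.0, 0.5]
width: 9.1
grasp_force: 30.0
```

Call:
arm_command:
  rows: [0,0,0,0.45,-0.32,0,-1,0,0,0,0.945,-0.655,0,-1,0,0,0,0.945,-0.655,0,-1]

```text
t: 5.05
ee_pos: [459.5, -127.5, 145.3]
orientation: [-2.483, -1.916, 0.005]
ft_force: [0.1, 0.6, 1.0]
width: 8.8
grasp_force: 30.0
```

Call:
arm_command:
  rows: [0,0,0,0.45,-0.32,0,-1,0,0,0,0.945,-0.655,0,-1,0,0,0,0.945,-0.655,0,-1]

```text
t: 5.35
ee_pos: [429.1, -41.7, 145.8]
orientation: [-2.484, -1.918, 0.004]
ft_force: [-0.1, 0.3, -0.3]
width: 9.1
grasp_force: 30.0
```

Call:
arm_command:
  rows: [0,0,0.04,0.3,-0.2,0,-1,0,0,0.08,0.6,-0.4,0,-1,0,0,0.12,0.8,-0.6,0,-1,0,0,0.16,0.945,-0.655,0,-1,0,0,0.2,0.945,-0.655,0,-1]

```text
t: 5.85
ee_pos: [401.0, 42.3, 146.5]
orientation: [2.962, 1.047, -0.001]
ft_force: [-0.6, -0.1, -1.0]
width: 9.2
grasp_force: 30.0
```

```bash
python3 -c "
from h import *
plan((401.8,40.8,100),8.1)"
```

```text
turn [-0.000e+00  1.000e-04  1.713e-01] shift [-0.003   0.0209  0.5811] | q [ 0.08  0.26  2.17 -0.    0.71  0.97] p [401.   42.3 146.5] yaw 38.94 F [-0.6 -0.1 -1. ] M [-0.08 -0.01 -0.05] w 9.2 g 30.0 t 5.85
```

Call:
arm_command:
  rows: [0,0,0.04,0,0.02,0.2,-1,0,0,0.08,0,0.02,0.4,-1,0,0,0.12,0,0.02,0.58,-1,0,0,0.1713,-0.003,0.021,0.58,-1,0,0,0.1713,-0.003,0.021,0.58,-1]

```text
t: 6.35
ee_pos: [401.8, 39.6, 99.6]
orientation: [3.133, 0.224, -0.002]
ft_force: [0.6, -0.3, -0.3]
width: 9.1
grasp_force: 30.0
```

Call:
arm_command:
  rows: [0,0,0,0,0,0.2,-1,0,0,0,0,0,0.44,-1,0,0,0,0,0,0.44,-1]

```text
t: 6.65
ee_pos: [400.8, 39.9, 63.9]
orientation: [3.133, 0.232, -0.004]
ft_force: [-0.4, 0.3, -0.0]
width: 9.2
grasp_force: 30.0
```

```bash
python3 -c "
from h import *
plan((401.8,40.8,64.8),8.1)
s,_=snap('side','s3');t,_=snap('top','t3')
h=np.array((496.7,55.3,48));d=np.array((.990,.141,0));
for k in(0,25,60): print(k,proj('side',h-d*k),proj('top',h-d*k))
a=s[165:240,205:280,::-1];a=cv2.resize(a,(400,400),interpolation=3);b=cv2.resize(t[170:270,170:270,::-1],(400,400),interpolation=3);cv2.imwrite('pics/c5.png',np.hstack([a,b]))"
```

```text
turn [-0.      0.0009  0.0021] shift [ 0.0136 -0.0092 -0.011 ] | q [ 0.07  0.45  2.2  -0.    0.49  1.49] p [400.8  39.9  63.9] yaw 8.48 F [-0.4  0.3 -0. ] M [ 0.04 -0.03 -0.03] w 9.2 g 30.0 t 6.65
0 [247.9 202.8] [228.7 204.8]
25 [240.7 203.5] [230.  212.9]
60 [230.6 204.4] [231.9 224.2]
```

View pics/c5.png

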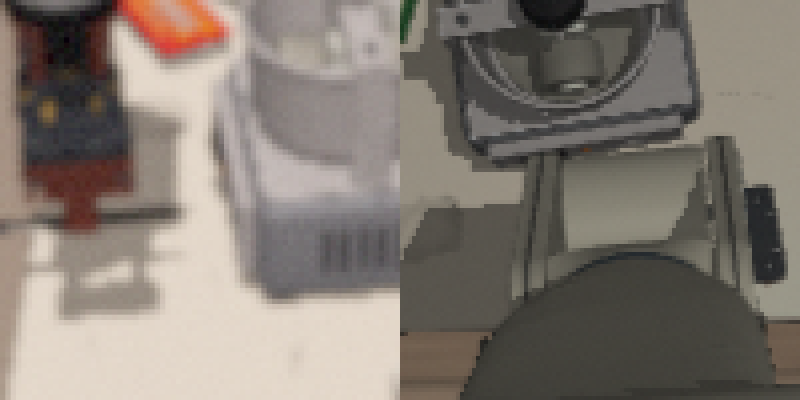

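Crop shows the pen level, tip at about (239.7, 204.6) native versus (240.7, 203.5) predicted. I'll refine this by sub-pixel intensity.

```bash
python3 -c "
from h import *
s=np.load('s3.npz')['im'].astype(float).mean(2)
print(s[198:212,206:246].round().astype(int))
h=np.array((400.8,39.9,63.9-16.3));d=np.array((.989,.147,0));
for k in(20,40,55,70): print(k,proj('side',h+d*k))
for z in(45,51): print(proj('side',(400.8+55,39.9+8,z)))
"
```

```text
[[147 142 126  97  73  63  62  61  60  60  58  56  51  59  59  56  56  57
   56  56  61  64  67  80 111 134 139 138 137 133 139 157 184 208 214 216
  215 211 199 171]
 [150 146 134 113  80  74  75  63  57  53  54  61  59  53  59  52  60  57
   58  53  60  63  68  82 110 129 139 139 137 138 142 157 187 208 213 215
  215 211 196 168]
 [150 147 141 121  96  92  92  77  57  52  58  60  62  55  57  59  59  63
   64  69  73  78  71  88 115 132 140 138 137 136 141 157 185 209 215 214
  216 212 204 180]
 [149 148 141 125 102 102 111  89  68  62  56  66  62  60  59  65  62  75
   90  92  98 104 104 111 124 134 138 141 138 136 140 157 187 208 214 213
  216 214 210 192]
 [149 148 144 128 112 118 120 104  95  91  80  71  60  57  55  62  75 103
  118 124 124 123 125 129 128 132 130 133 133 130 132 151 180 204 211 213
  216 216 212 204]
 [151 146 147 140 134 132 131 124 120 115 103  77  62  63  60  60  76 105
  123 125 127 129 126 124 122 121 117 115 113 110 117 127 155 186 202 209
  214 215 215 211]
 [149 149 147 145 138 128 126 124 121 120 103  76  59  56  59  65  70  83
   98 102 101 100  94  9
[... 634 characters left out ...]
5 105 112
  125 131 134 135 135 135 134 137 140 159 176 191 197 203 208 212 215 215
  216 214 214 215]
 [138 143 148 145 159 182 202 203 187 168 137 124 122 119 125 120 125 128
  132 137 135 137 139 139 140 139 150 173 200 210 211 212 213 213 214 216
  214 215 216 215]
 [147 149 149 147 159 186 208 210 195 170 147 137 137 133 135 134 135 135
  137 138 141 139 137 137 136 140 155 184 207 215 215 213 213 216 214 215
  214 214 213 214]
 [149 150 148 149 168 194 209 210 195 165 142 138 137 136 140 135 139 139
  137 139 138 139 138 137 138 138 153 180 200 205 208 207 209 211 214 215
  214 214 214 214]]
20 [225.6 205.2]
40 [231.4 204.7]
55 [235.8 204.3]
70 [240.1 203.8]
[236.  204.9]
[235.9 203.5]
```

Call:
arm_command:
  rows: [0,0,0.002,0.05,-0.009,-0.017,-1,0,0,0.002,0.12,-0.009,-0.017,-1,0,0,0.002,0.2,-0.008,-0.017,-1,0,0,0.002,0.26,-0.007,-0.017,-1,0,0,0.002,0.26,-0.007,-0.017,-1]

```text
t: 7.25
ee_pos: [423.0, 44.2, 67.0]
orientation: [-3.134, -0.218, -0.002]
ft_force: [0.0, -0.6, 0.1]
width: 8.9
grasp_force: 30.0
```

Call:
arm_command:
  rows: [0,0,0,0.025,0,0,-1,0,0,0,0.05,0,0,-1,0,0,0,0.075,0,0,-1,0,0,0,0.075,0,0,-1]

```text
t: 7.65
ee_pos: [427.9, 44.9, 66.7]
orientation: [-3.134, -0.218, -0.0]
ft_force: [0.7, -0.7, 0.5]
width: 8.9
grasp_force: 30.0
```

```bash
python3 -c "
from h import *
plan((401.8+.99*26,40.8+.141*26,65.3),8.1)"
```

```text
turn [-0.     -0.0001 -0.0008] shift [-0.0059  0.005   0.0177] | q [0.08 0.47 2.15 0.   0.53 1.51] p [427.9  44.9  66.7] yaw 7.96 F [ 0.7 -0.7  0.5] M [0.02 0.01 0.01] w 8.9 g 30.0 t 7.65
```

Call:
arm_command:
  rows: [0,0,0,0,0.002,0.021,-1,0,0,0,0.02,0.002,0.021,-1,0,0,0,0.04,0.002,0.021,-1,0,0,0,0.06,0.002,0.021,-1,0,0,0,0.06,0.002,0.021,-1]

```text
t: 8.15
ee_pos: [432.0, 45.4, 64.9]
orientation: [3.134, 0.218, -0.002]
ft_force: [-2.0, -0.8, 0.1]
width: 9.2
grasp_force: 30.0
```

Call:
arm_command:
  rows: [0,0,0,0.01,0,0,-1,0,0,0,0.02,0,0,-1,0,0,0,0.02,0,0,-1]

```text
t: 8.45
ee_pos: [433.7, 45.6, 64.9]
orientation: [3.134, 0.218, -0.001]
ft_force: [-2.5, -0.1, -0.1]
width: 8.7
grasp_force: 30.0
```

Call:
arm_command:
  rows: [0,0,0,0.01,0,0,-1,0,0,0,0.02,0,0,-1,0,0,0,0.02,0,0,-1]

```text
t: 8.75
ee_pos: [434.7, 45.8, 64.8]
orientation: [3.134, 0.218, -0.003]
ft_force: [-4.8, -0.4, -0.0]
width: 8.8
grasp_force: 30.0
```

Call:
arm_command:
  rows: [0,0,0,0.01,0,0,-1,0,0,0,0.015,0,0,-1,0,0,0,0.015,0,0,-1]

```text
t: 9.05
ee_pos: [435.0, 45.9, 64.6]
orientation: [3.134, 0.218, -0.006]
ft_force: [-6.1, -0.5, -0.5]
width: 9.1
grasp_force: 29.9
```

Call:
arm_command:
  rows: [0,0,0,0.01,0,0,-1,0,0,0,0.015,0,0,-1,0,0,0,0.015,0,0,-1]

```text
t: 9.35
ee_pos: [435.3, 45.9, 64.4]
orientation: [3.134, 0.218, -0.009]
ft_force: [-8.4, -0.6, 0.6]
width: 8.8
grasp_force: 29.9
```

Force rose past 8 N with the tip at 34 mm of travel, as expected for fully in. Retracting, then carrying the pen to a free spot around (450, -110).

Call:
arm_command:
  rows: [0,0,0,-0.1,0,0,-1,0,0,0,-0.25,0,0,-1,0,0,0,-0.5,0,0,-1,0,0,0,-0.5,0,-0.2,-1,0,0,0,-0.5,0,-0.2,-1]

```text
t: 9.85
ee_pos: [399.4, 40.7, 82.3]
orientation: [-3.134, -0.218, -0.007]
ft_force: [0.2, 0.4, 0.0]
width: 9.1
grasp_force: 30.0
```

Call:
arm_command:
  rows: [0,0,-0.04,0.05,0.3,0,-1,0,0,-0.08,0.1,0.6,0,-1,0,0,-0.12,0.21,0.975,0,-1,0,0,-0.16,0.21,0.975,0,-1,0,0,-0.19,0.21,0.975,0,-1]

```text
t: 10.35
ee_pos: [427.3, -35.3, 81.0]
orientation: [2.928, 1.134, 0.004]
ft_force: [0.3, -0.5, 0.2]
width: 8.8
grasp_force: 30.0
```

```bash
python3 -c "
from h import *
plan((450,-110,60),75)
snap('top','t4')"
```

```text
turn [ 0.0008 -0.0004 -0.1815] shift [-0.4196  0.8811  0.2632] | q [-0.11  0.43  2.15  0.    0.56  0.72] p [427.3 -35.3  81. ] yaw 42.33 F [ 0.3 -0.5  0.2] M [-0.05 -0.01 -0.02] w 8.8 g 30.0 t 10.35
```

Call:
arm_command:
  rows: [0,0,-0.04,-0.1,0.2,0.1,-1,0,0,-0.08,-0.2,0.45,0.2,-1,0,0,-0.12,-0.3,0.7,0.263,-1,0,0,-0.16,-0.42,0.88,0.263,-1,0,0,-0.182,-0.42,0.88,0.263,-1]

```text
t: 10.9
ee_pos: [449.7, -110.8, 59.8]
orientation: [2.491, 1.91, 0.003]
ft_force: [0.2, -0.4, -0.1]
width: 9.1
grasp_force: 30.0
```

Call:
arm_command:
  rows: [0,0,0,0,0,0.2,-1,0,0,0,0,0,0.35,-1,0,0,0,0,0,0.45,-1,0,0,0,0,0,0.49,-1,0,0,0,0,0,0.49,-1]

```text
t: 11.4
ee_pos: [448.1, -108.8, 20.4]
orientation: [-2.494, -1.91, 0.0]
ft_force: [0.1, 0.5, 0.2]
width: 8.7
grasp_force: 30.0
```

Call:
arm_command:
  rows: [0,0,0,0,0,0,-0.5,0,0,0,0,0,0,-0.2,0,0,0,0,0,0,0.1,0,0,0,0,0,0,0.1,0,0,0,0,0,0,0.1]

```text
t: 11.9
ee_pos: [448.2, -109.0, 20.9]
orientation: [2.494, 1.911, 0.0]
ft_force: [-0.5, -0.3, 0.1]
width: 44.9
grasp_force: 0.0
```

Call:
arm_command:
  rows: [0,0,0,0,0,-0.15,0.1,0,0,0,0,0,-0.5,0.1,0,0,0,0,0,-1,0.6,0,0,0,0,0,-1,0.6]

```text
t: 12.3
ee_pos: [450.8, -109.7, 105.2]
orientation: [2.489, 1.907, 0.007]
ft_force: [-0.3, 0.2, 0.7]
width: 60.9
grasp_force: 0.0
```

Call:
arm_command:
  rows: [0,0,0,0,0,-0.5,0.6,0,0,0,0,0,-1,0.6,0,0,0,0,0,-1,0.6]

```text
t: 12.6
ee_pos: [450.9, -109.7, 185.1]
orientation: [2.488, 1.907, 0.008]
ft_force: [0.3, 0.5, -0.1]
width: 70.2
grasp_force: 0.0
```

Call:
arm_command:
  rows: [0,0,0,0,0,-0.5,0.6,0,0,0,0,0,-1,0.6,0,0,0,0,0,-1,0.6]

```text
t: 12.9
ee_pos: [450.5, -109.7, 264.6]
orientation: [2.489, 1.907, 0.008]
ft_force: [0.3, 0.5, 0.4]
width: 70.2
grasp_force: 0.0
```

```bash
python3 -c "
from h import *
plan((573.8,102.6,260),225)
s,_=snap('side','s5')
print(proj('side',(450,-110,4)),proj('side',(464,-180,4)))
a=s[200:290,200:320,::-1];a=cv2.resize(a,(600,450),interpolation=3);cv2.imwrite('pics/c6.png',a)"
```

```text
turn [ 0.0009  0.0033 -0.8338] shift [2.9629 0.7971 0.0643] | q [-0.26  0.15  1.96  0.    1.03 -0.  ] p [ 450.5 -109.7  264.6] yaw 74.92 F [0.3 0.5 0.4] M [-0.06 -0.09  0.04] w 70.2 g 0.0 t 12.9
[232.2 246. ] [235.6 262.6]
```

View pics/c6.png

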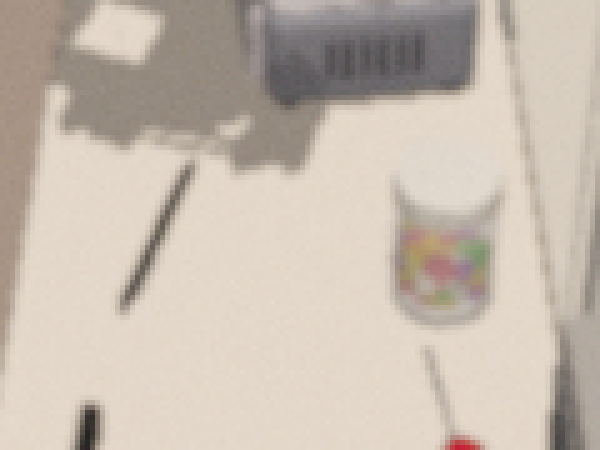

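The pen lies flat at crop (155, 235), clear of the grinder and jar. Now to the cap: translate, then unwind the wrist.

Call:
arm_command:
  rows: [0,0,0,0.5,0.13,0,0.6,0,0,0,0.99,0.266,0,0.6,0,0,0,0.99,0.266,0,0.6]

```text
t: 13.25
ee_pos: [490.1, -35.3, 258.9]
orientation: [-2.49, -1.913, 0.001]
ft_force: [-0.8, 0.2, 0.1]
width: 70.2
grasp_force: 0.0
```

Call:
arm_command:
  rows: [0,0,0,0.5,0.13,0,0.6,0,0,0,0.99,0.266,0,0.6,0,0,0,0.99,0.266,0,0.6]

```text
t: 13.55
ee_pos: [531.3, 35.4, 258.8]
orientation: [-2.49, -1.913, 0.001]
ft_force: [-0.6, -0.4, -0.6]
width: 70.1
grasp_force: 0.0
```

Call:
arm_command:
  rows: [0,0,0,0.5,0.13,0,0.6,0,0,0,0.98,0.266,0,0.6,0,0,0,0.98,0.266,0,0.6]

```text
t: 13.85
ee_pos: [572.2, 105.0, 258.9]
orientation: [-2.491, -1.913, 0.001]
ft_force: [0.7, -0.5, -0.2]
width: 69.8
grasp_force: 0.0
```

Call:
arm_command:
  rows: [0,0,-0.04,0,0,0,0.6,0,0,-0.09,0,0,0,0.6,0,0,-0.13,0,0,0,0.6,0,0,-0.18,0,0,0,0.6,0,0,-0.21,0,0,0,0.6]

```text
t: 14.35
ee_pos: [569.8, 101.3, 259.1]
orientation: [-1.733, -2.618, 0.004]
ft_force: [-0.3, -0.6, 0.6]
width: 70.7
grasp_force: 0.0
```

Call:
arm_command:
  rows: [0,0,-0.04,0,0,0,0.6,0,0,-0.09,0,0,0,0.6,0,0,-0.13,0,0,0,0.6,0,0,-0.18,0,0,0,0.6,0,0,-0.21,0,0,0,0.6]

```text
t: 14.85
ee_pos: [569.8, 101.3, 259.1]
orientation: [-0.791, -3.037, 0.003]
ft_force: [0.6, -0.9, 0.2]
width: 70.5
grasp_force: 0.0
```

Call:
arm_command:
  rows: [0,0,-0.04,0,0,0,0.6,0,0,-0.09,0,0,0,0.6,0,0,-0.13,0,0,0,0.6,0,0,-0.18,0,0,0,0.6,0,0,-0.21,0,0,0,0.6]

```text
t: 15.35
ee_pos: [569.9, 101.3, 259.1]
orientation: [0.235, -3.13, 0.001]
ft_force: [0.4, -0.3, 0.6]
width: 70.2
grasp_force: 0.0
```

```bash
python3 -c "
from h import *
plan((573.8,102.6,210),225)"
```

```text
turn [ 2.000e-04 -1.000e-03 -2.022e-01] shift [-0.0532  0.0093  0.6132] | q [ 0.16  0.34  1.72 -0.    1.09 -1.57] p [569.9 101.3 259.1] yaw -171.4 F [ 0.4 -0.3  0.6] M [ 0.03 -0.13  0.03] w 70.2 g 0.0 t 15.35
```

Call:
arm_command:
  rows: [0,0,-0.04,-0.02,0,0,0.6,0,0,-0.09,-0.05,0.009,0,0.6,0,0,-0.13,-0.053,0.009,0,0.6,0,0,-0.18,-0.053,0.009,0,0.6,0,0,-0.2,-0.053,0.009,0,0.6]

```text
t: 15.85
ee_pos: [574.0, 102.6, 259.1]
orientation: [1.19, -2.904, -0.0]
ft_force: [0.3, -0.0, 0.7]
width: 70.4
grasp_force: 0.0
```

Call:
arm_command:
  rows: [0,0,0,0,0,0.04,0.6,0,0,0,0,0,0.08,0.6,0,0,0,0,0,0.1,0.6,0,0,0,0,0,0.1,0.6,0,0,0,0,0,0.1,0.6]

```text
t: 16.35
ee_pos: [575.4, 104.3, 252.6]
orientation: [1.184, -2.91, -0.0]
ft_force: [0.9, 0.3, -0.9]
width: 70.4
grasp_force: 0.0
```

```bash
python3 -c "
from h import *
plan((573.8,102.6,210),225)
s,_=snap('side','s6')
a=s[100:200,230:310,::-1];a=cv2.resize(a,(480,600),interpolation=3);cv2.imwrite('pics/c7.png',a)"
```

```text
turn [ 0.     -0.0001 -0.0039] shift [ 0.0289 -0.0011  0.533 ] | q [ 0.16  0.35  1.71 -0.    1.08 -2.18] p [575.4 104.3 252.6] yaw -135.71 F [ 0.9  0.3 -0.9] M [ 0.1  -0.06 -0.01] w 70.4 g 0.0 t 16.35
```

View pics/c7.png

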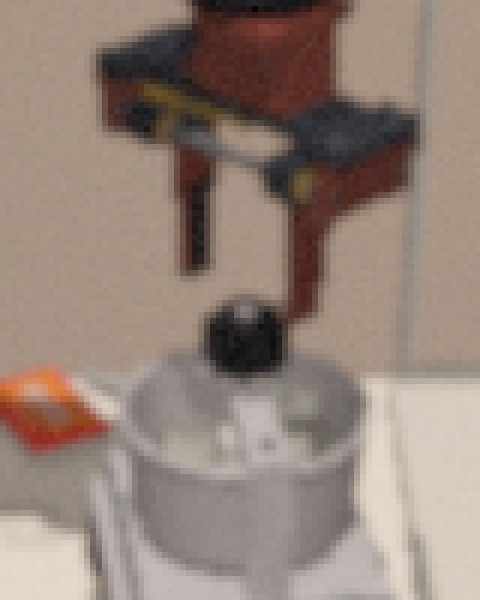

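Fingers straddle the knob (crop (245, 335)), their midpoint at about (250, 293) directly above. Descending to grip.

Call:
arm_command:
  rows: [0,0,0,0.01,0,0.15,0.6,0,0,0,0.015,0,0.35,0.6,0,0,0,0.015,0,0.5,0.6,0,0,0,0.015,0,0.533,0.6,0,0,0,0.015,0,0.533,0.6]

```text
t: 16.9
ee_pos: [574.3, 103.5, 209.4]
orientation: [1.185, -2.908, -0.0]
ft_force: [0.1, 1.2, -0.0]
width: 70.4
grasp_force: 0.0
```

```bash
python3 -c "
from h import *
plan((573.8,102.6,210),225)"
```

```text
turn [ 0.0003 -0.0004 -0.0038] shift [ 0.0124 -0.0032 -0.0074] | q [ 0.16  0.4   1.75 -0.    0.99 -2.19] p [574.3 103.5 209.4] yaw -135.68 F [ 0.1  1.2 -0. ] M [ 0.11 -0.06 -0.01] w 70.4 g 0.0 t 16.9
```

Good. Grip, then check the forces.

Call:
arm_command:
  rows: [0,0,0,0,0,0,0.3,0,0,0,0,0,0,0.1,0,0,0,0,0,0,-1,0,0,0,0,0,0,-1,0,0,0,0,0,0,-1]

```text
t: 17.4
ee_pos: [575.0, 103.4, 210.6]
orientation: [-1.185, 2.909, -0.001]
ft_force: [0.6, -0.6, 2.5]
width: 45.7
grasp_force: 30.0
```

Call:
arm_command:
  rows: [0,0,0,0,0,0,-1,0,0,0,0,0,0,-1]

```text
t: 17.6
ee_pos: [575.0, 103.5, 210.6]
orientation: [-1.185, 2.909, -0.001]
ft_force: [0.4, -1.3, 4.2]
width: 46.1
grasp_force: 30.0
```

Call:
arm_command:
  rows: [0,0,0.035,0,0,0.001,-1,0,0,0.07,0,0,0.002,-1,0,0,0.105,0,0,0.003,-1,0,0,0.14,0,0,0.004,-1,0,0,0.14,0,0,0.004,-1]

```text
t: 18.1
ee_pos: [575.1, 103.3, 210.3]
orientation: [-0.52, 3.097, -0.0]
ft_force: [1.6, -1.6, 4.2]
width: 45.7
grasp_force: 30.0
```

```bash
python3 -c "
from h import *
plan((573.8,102.6,210),225)"
```

```text
turn [-0.0002  0.0003 -0.1441] shift [ 0.0184 -0.0035  0.0033] | q [ 0.16  0.4   1.75 -0.    0.99 -1.75] p [575.1 103.3 210.3] yaw -160.94 F [ 1.6 -1.6  4.2] M [-0.31 -0.33 -0.06] w 45.7 g 30.0 t 18.1
```

Call:
arm_command:
  rows: [0,0,0.035,0,0,0.001,-1,0,0,0.07,0,0,0.002,-1,0,0,0.105,0,0,0.003,-1,0,0,0.14,0,0,0.004,-1,0,0,0.14,0,0,0.004,-1]

```text
t: 18.6
ee_pos: [575.2, 103.2, 210.0]
orientation: [0.164, 3.136, -0.001]
ft_force: [1.2, -3.5, 4.2]
width: 45.7
grasp_force: 30.0
```

Call:
arm_command:
  rows: [0,0,0.035,0,0,0.001,-1,0,0,0.07,0,0,0.002,-1,0,0,0.105,0,0,0.003,-1,0,0,0.14,0,0,0.004,-1,0,0,0.14,0,0,0.004,-1]

```text
t: 19.1
ee_pos: [575.1, 103.1, 209.7]
orientation: [0.843, 3.025, -0.0]
ft_force: [1.4, -4.1, 5.5]
width: 45.6
grasp_force: 30.0
```

Call:
arm_command:
  rows: [0,0,0.035,0,0,0.001,-1,0,0,0.07,0,0,0.002,-1,0,0,0.105,0,0,0.003,-1,0,0,0.14,0,0,0.004,-1,0,0,0.14,0,0,0.004,-1]

```text
t: 19.6
ee_pos: [575.0, 103.0, 209.4]
orientation: [1.483, 2.768, -0.0]
ft_force: [1.1, -3.9, 5.9]
width: 45.8
grasp_force: 30.0
```

```bash
python3 -c "
from h import *
plan((573.8,102.6,210),225)"
```

```text
turn [-2.00e-04  3.00e-04 -5.63e-01] shift [ 0.0044 -0.0151 -0.0081] | q [ 0.16  0.4   1.75 -0.    0.99 -0.43] p [575.  103.  209.4] yaw 123.65 F [ 1.1 -3.9  5.9] M [-0.75 -0.28 -0.08] w 45.8 g 30.0 t 19.6
```

Call:
arm_command:
  rows: [0,0,0.03,0,0,0.001,-1,0,0,0.06,0,0,0.002,-1,0,0,0.06,0,0,0.002,-1]

```text
t: 19.9
ee_pos: [575.0, 103.0, 209.2]
orientation: [1.736, 2.617, -0.0]
ft_force: [0.0, -4.9, 6.5]
width: 45.8
grasp_force: 30.0
```

Call:
arm_command:
  rows: [0,0,0.03,0,0,0.001,-1,0,0,0.06,0,0,0.002,-1,0,0,0.06,0,0,0.002,-1]

```text
t: 20.2
ee_pos: [574.9, 102.9, 209.1]
orientation: [1.975, 2.442, -0.0]
ft_force: [0.2, -4.1, 6.3]
width: 45.9
grasp_force: 30.0
```

```bash
python3 -c "
from h import *
plan((573.8,102.6,210),123.65-21.6)"
```

```text
turn [0.0002 0.0003 0.0002] shift [-0.0013 -0.0147 -0.0116] | q [ 0.16  0.4   1.75 -0.    0.99 -0.05] p [574.9 102.9 209.1] yaw 102.08 F [ 0.2 -4.1  6.3] M [-0.82 -0.17 -0.09] w 45.9 g 30.0 t 20.2
```

Call:
arm_command:
  rows: [0,0,0.03,0,0,0.002,-1,0,0,0.06,0,0,0.004,-1,0,0,0.06,0,0,0.004,-1]

```text
t: 20.5
ee_pos: [574.9, 103.0, 208.9]
orientation: [2.196, 2.245, -0.0]
ft_force: [-1.1, -3.8, 7.6]
width: 45.7
grasp_force: 30.0
```

Call:
arm_command:
  rows: [0,0,0.03,0,0,0.002,-1,0,0,0.06,0,0,0.004,-1,0,0,0.06,0,0,0.004,-1]

```text
t: 20.8
ee_pos: [574.8, 102.9, 208.8]
orientation: [2.397, 2.029, -0.0]
ft_force: [-1.4, -5.1, 8.9]
width: 45.8
grasp_force: 30.0
```

```bash
python3 -c "
from h import *
plan((573.8,102.6,210),123.65-43.2)"
```

```text
turn [0.0002 0.0002 0.0002] shift [-0.0064 -0.0122 -0.0154] | q [ 0.16  0.4   1.75 -0.    0.99  0.32] p [574.8 102.9 208.8] yaw 80.48 F [-1.4 -5.1  8.9] M [-0.87  0.11 -0.03] w 45.8 g 30.0 t 20.8
```

Call:
arm_command:
  rows: [0,0,0.03,0,0,0,-1,0,0,0.06,0,0,0,-1,0,0,0.06,0,0,0,-1]

```text
t: 21.1
ee_pos: [574.8, 102.9, 208.7]
orientation: [2.578, 1.794, -0.0]
ft_force: [-1.4, -4.8, 9.5]
width: 45.9
grasp_force: 30.0
```

Call:
arm_command:
  rows: [0,0,0.03,0,0,0,-1,0,0,0.06,0,0,0,-1,0,0,0.06,0,0,0,-1]

```text
t: 21.4
ee_pos: [574.7, 103.0, 208.6]
orientation: [2.735, 1.544, -0.0]
ft_force: [-1.3, -3.9, 7.8]
width: 45.9
grasp_force: 30.0
```

```bash
python3 -c "
from h import *
plan((573.8,102.6,210),123.65-64.8)"
```

```text
turn [0.0002 0.0002 0.0002] shift [-0.0097 -0.0074 -0.0181] | q [ 0.16  0.4   1.75 -0.    0.99  0.7 ] p [574.7 103.  208.6] yaw 58.88 F [-1.3 -3.9  7.8] M [-0.86  0.06 -0.1 ] w 45.9 g 30.0 t 21.4
```

165° so far, still free.

Call:
arm_command:
  rows: [0,0,0.03,0,0,0,-1,0,0,0.06,0,0,0.001,-1,0,0,0.06,0,0,0.001,-1]

```text
t: 21.7
ee_pos: [574.7, 103.0, 208.4]
orientation: [2.868, 1.28, -0.0]
ft_force: [0.6, -3.3, 8.4]
width: 45.7
grasp_force: 30.0
```

```bash
python3 -c "
from h import *
plan((573.8,102.6,210),123.65-75.6)"
```

```text
turn [0.0002 0.0002 0.0002] shift [-0.0108 -0.0047 -0.0198] | q [ 0.16  0.4   1.75 -0.    0.99  0.89] p [574.7 103.  208.4] yaw 48.08 F [ 0.6 -3.3  8.4] M [-0.85  0.14 -0.06] w 45.7 g 30.0 t 21.7
```

Call:
arm_command:
  rows: [0,0,0.03,0,0,0,-1,0,0,0.06,0,0,0.001,-1,0,0,0.06,0,0,0.001,-1]

```text
t: 22.0
ee_pos: [574.6, 103.0, 208.3]
orientation: [2.976, 1.004, -0.0]
ft_force: [-1.4, -4.4, 8.9]
width: 45.9
grasp_force: 30.0
```

```bash
python3 -c "
from h import *
plan((573.8,102.6,210),123.65-86.4)"
```

```text
turn [0.0002 0.0001 0.0002] shift [-0.011  -0.0019 -0.0212] | q [ 0.16  0.4   1.75 -0.    0.99  1.08] p [574.6 103.  208.3] yaw 37.28 F [-1.4 -4.4  8.9] M [-0.79  0.15 -0.1 ] w 45.9 g 30.0 t 22.0
```

Call:
arm_command:
  rows: [0,0,0.03,0,0,0,-1,0,0,0.05,0,0,0,-1,0,0,0.05,0,0,0,-1]

```text
t: 22.3
ee_pos: [576.3, 104.0, 208.5]
orientation: [3.045, 0.771, 0.007]
ft_force: [4.4, -0.6, 2.1]
width: 45.7
grasp_force: 30.0
```

```bash
python3 -c "
from h import *
plan((573.8,102.6,210),37.25-9)"
```

```text
turn [ 0.0004 -0.0013  0.0009] shift [-0.036  -0.0001 -0.0187] | q [0.16 0.4  1.75 0.   0.99 1.23] p [576.3 104.  208.5] yaw 28.41 F [ 4.4 -0.6  2.1] M [ 0.07 -0.85  0.6 ] w 45.7 g 30.0 t 22.3
```

Call:
arm_command:
  rows: [0,0,0.03,0,0,0,-1,0,0,0.05,0,0,0,-1,0,0,0.05,0,0,0,-1]

```text
t: 22.6
ee_pos: [576.2, 103.7, 208.5]
orientation: [3.096, 0.53, 0.006]
ft_force: [4.6, -0.6, 4.0]
width: 45.6
grasp_force: 30.0
```

```bash
python3 -c "
from h import *
plan((573.8,102.6,210),37.25-18)"
```

```text
turn [ 0.0004 -0.0011  0.0011] shift [-0.033   0.0027 -0.0194] | q [ 0.16  0.4   1.75 -0.    0.99  1.39] p [576.2 103.7 208.5] yaw 19.45 F [ 4.6 -0.6  4. ] M [-0.18 -0.91  0.78] w 45.6 g 30.0 t 22.6
```

The moment jumped to +0.6–0.8 N·m and stayed there, so the cap is home (about 3.3 rad) and the pads slipped. I'll regrip to clear the wind-up, then back off 90°.

Call:
arm_command:
  rows: [0,0,0,0,0,0,0.3,0,0,0,0,0,0,0.3,0,0,0,0,0,0,0.3,0,0,0,0,0,0,0.3]

```text
t: 23.0
ee_pos: [574.1, 103.5, 207.3]
orientation: [-3.098, -0.523, 0.002]
ft_force: [0.9, 0.1, 0.4]
width: 57.1
grasp_force: 0.0
```

```bash
python3 -c "
from h import *
plan((573.8,102.6,208.5),19.25)"
```

```text
turn [-0.0001  0.0004 -0.0004] shift [-0.0078  0.0096 -0.0145] | q [0.16 0.4  1.75 0.   0.99 1.39] p [574.1 103.5 207.3] yaw 19.17 F [0.9 0.1 0.4] M [-0.    0.07 -0.03] w 57.1 g 0.0 t 23.0
```

Call:
arm_command:
  rows: [0,0,0,0,0,-0.012,0.3,0,0,0,0,0,-0.012,-1,0,0,0,0,0,-0.012,-1,0,0,0,0,0,-0.012,-1,0,0,0,0,0,-0.012,-1]

```text
t: 23.5
ee_pos: [574.8, 103.2, 208.8]
orientation: [3.098, 0.522, 0.0]
ft_force: [0.3, -2.2, 0.7]
width: 45.5
grasp_force: 30.0
```

```bash
python3 -c "
from h import *
plan((573.8,102.6,208.5),19.25)"
```

```text
turn [ 0.0001 -0.     -0.0007] shift [-0.0137  0.0033  0.0038] | q [ 0.16  0.4   1.75 -0.    0.99  1.39] p [574.8 103.2 208.8] yaw 19.12 F [ 0.3 -2.2  0.7] M [-0.44 -0.1   0.04] w 45.5 g 30.0 t 23.5
```

Call:
arm_command:
  rows: [0,0,0.006,0,0,0,-1,0,0,0.012,0,0,0,-1,0,0,0.012,0,0,0,-1]

```text
t: 23.8
ee_pos: [574.8, 103.2, 208.8]
orientation: [3.107, 0.463, 0.0]
ft_force: [0.0, -3.8, -0.4]
width: 45.7
grasp_force: 30.0
```

```bash
python3 -c "
from h import *
plan((573.8,102.6,208.5),19.25)"
```

```text
turn [ 0.0002 -0.     -0.0127] shift [-0.0139  0.004   0.0037] | q [ 0.16  0.4   1.75 -0.    0.99  1.43] p [574.8 103.2 208.8] yaw 16.97 F [ 0.  -3.8 -0.4] M [-0.66 -0.15  0.56] w 45.7 g 30.0 t 23.8
```

Confirmed: 2° of extra turn gives 0.56 N·m, so the cap is home at tool yaw 19.2°. Backing off to 109.4°.

Call:
arm_command:
  rows: [0,0,-0.03,0,0,-0.001,-1,0,0,-0.06,0,0,-0.002,-1,0,0,-0.1,0,0,-0.003,-1,0,0,-0.128,0,0,-0.003,-1,0,0,-0.128,0,0,-0.003,-1]

```text
t: 24.3
ee_pos: [574.7, 103.2, 209.0]
orientation: [2.952, 1.075, 0.0]
ft_force: [0.5, -4.2, 1.4]
width: 45.6
grasp_force: 30.0
```

Call:
arm_command:
  rows: [0,0,-0.03,0,0,-0.001,-1,0,0,-0.06,0,0,-0.002,-1,0,0,-0.1,0,0,-0.003,-1,0,0,-0.128,0,0,-0.003,-1,0,0,-0.128,0,0,-0.003,-1]

```text
t: 24.8
ee_pos: [574.8, 103.2, 209.3]
orientation: [2.679, 1.64, 0.0]
ft_force: [0.9, -4.9, 1.5]
width: 45.9
grasp_force: 30.0
```

Call:
arm_command:
  rows: [0,0,-0.03,0,0,-0.001,-1,0,0,-0.06,0,0,-0.002,-1,0,0,-0.1,0,0,-0.003,-1,0,0,-0.128,0,0,-0.003,-1,0,0,-0.128,0,0,-0.003,-1]

```text
t: 25.3
ee_pos: [574.8, 103.2, 209.5]
orientation: [2.298, 2.141, -0.0]
ft_force: [1.9, -4.1, 1.3]
width: 45.6
grasp_force: 30.0
```

```bash
python3 -c "
from h import *
plan((573.8,102.6,209.5),109.4)"
```

```text
turn [ 1.000e-04  1.000e-04 -1.302e-01] shift [-0.0082 -0.0123  0.0005] | q [ 0.16  0.4   1.75 -0.    0.99  0.23] p [574.8 103.2 209.5] yaw 85.96 F [ 1.9 -4.1  1.3] M [-0.92 -0.19  0.04] w 45.6 g 30.0 t 25.3
```

Call:
arm_command:
  rows: [0,0,-0.04,0,0,-0.001,-1,0,0,-0.08,0,0,-0.002,-1,0,0,-0.12,0,0,-0.003,-1,0,0,-0.13,0,0,-0.003,-1,0,0,-0.13,0,0,-0.003,-1]

```text
t: 25.8
ee_pos: [574.8, 103.2, 209.8]
orientation: [1.818, 2.562, -0.0]
ft_force: [0.5, -5.9, 1.5]
width: 45.7
grasp_force: 30.0
```

```bash
python3 -c "
from h import *
plan((573.8,102.6,209.5),109.4)
s,_=snap('side','s9');t,_=snap('top','t9')
a=cv2.resize(s[90:330,180:340,::-1],(400,600),interpolation=3);b=cv2.resize(t[140:260,170:400,::-1],(400,209),interpolation=3)
b=cv2.copyMakeBorder(b,0,391,0,0,0);cv2.imwrite('pics/c9.png',np.hstack([a,b]))"
```

```text
turn [ 0.0001  0.0002 -0.0007] shift [-0.0029 -0.0145  0.0033] | q [ 0.16  0.4   1.75 -0.    0.99 -0.18] p [574.8 103.2 209.8] yaw 109.27 F [ 0.5 -5.9  1.5] M [-0.92 -0.27  0.08] w 45.7 g 30.0 t 25.8
```

View pics/c9.png

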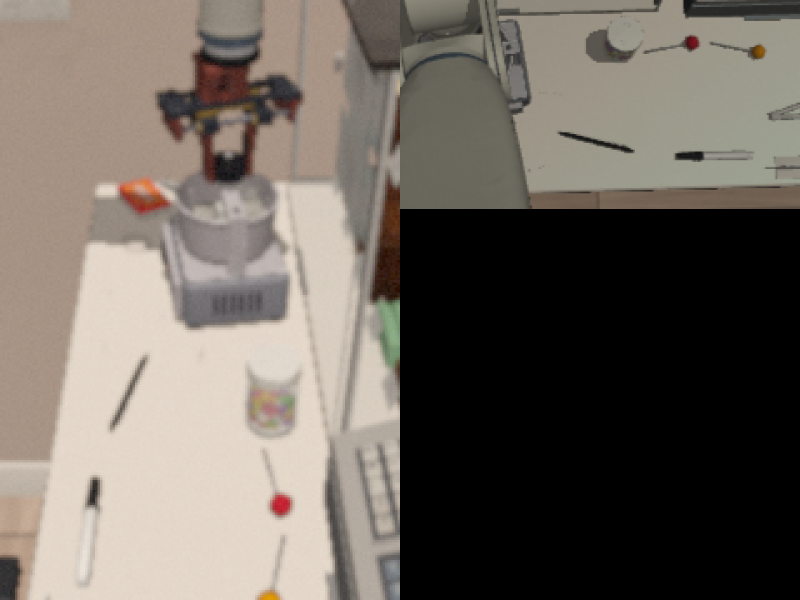

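The cap is gripped at (230, 165), 90° off home and 1 mm higher. The pen lies flat, and the jar, marker and lollipops visible in the views are where they were. Handing in.

```bash
python3 -c "
from workcell import ctrl
print(ctrl.close_job())"
```

```text
the job is handed in; nothing more can be done
None
```

The job is handed in at about 26 s: I pressed the reset button fully in (force and travel matched), laid the pen flat clear of the grinder, screwed the cap home, backed it off about 90° and finished still gripping it; the result has not been reported back.

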